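Roll the thumbwheel to set the tube jig to its gauge mark

ROBOT

A 6-joint arm with a two-finger parallel gripper is mounted at the origin on a cart in front of the work surface, level with it; the furniture and walls round the work are solid. World frame = base frame: x ahead of the robot, y to its left, z up, the work surface at z = 0. Lengths are in m, angles in rad, forces in N, time in s.
With the tool pointing down it reaches from about 0.275 to 0.775 m from the base axis. Payload 14.6 kg.
Tool frame: the origin (TCP) lies at the very end of the fingers, on their centre line; the grasp point (between the pads) lies 19 mm behind it; z points along the fingers, y is the direction in which the jaws open and shut (so a half turn about z gives the same grasp; the last joint's range is limited). The gripper opens to 85 mm and grips with 20 to 120 N. Pads are 22 mm wide; open, the fingers measure 114 mm over their backs; the gripper's body (76 mm by 85 mm) begins 54 mm behind the grasp point. The pads swing forward as they close: fully open they stand 13 mm farther back than shut.
Start: joints at [1.172, 0.263, -0.048, 1.259, 0, 1.415], TCP at [0.127, 0.509, 0.231] pointing down, gripper open.
Joint ranges: [-2.65, 2.65], [-0.89, 1.7], [-1.18, 1.37], [-2.13, 2.11], [-1.35, 1.29], [-3.14, 3.14]. Speed limits (rad/s): [1.89, 1.89, 2.57, 2.79, 3.14, 3.14].

INTERFACE

Orientations are given as a unit quaternion [x, y, z, w].
In Python, from plant import ctrl, eyes, job, nets gives the robot as it stands.
- The arm moves only by the tool drive_tool, never from a script. Its argument "targets" is a list of rows, each a list of 7 numbers: the finger opening in cm, from 0 to 8.54, then the shift along the tool's x, y, z in cm, then the turn, a rotation vector about the tool's x, y, z in degrees. In form: [[grip, tx, ty, tz, wx, wy, wz], ...]. A call has 1 to 10 rows; each row shifts and turns the commanded pose from where the row before left it, along the tool's axes as they then stand; what a row does not reach is not made up. A row lasts 1/10 s, in which the tool goes at most 50 mm and 8.59 degrees, less where a joint would pass 70% of its speed; a pose out of reach is approached as far as the arm can. A call with a gripper value outside its range is refused whole. The fingers move at their own pace and stop on an object; "squeeze" is the grip in N (left out, the last holds). Time passes only in rows, so rows that do not move let the fingers close. It gives the time, the measured TCP pose, the force and the opening at its end, in the units of the state.
- ctrl.read_state(): the state, without advancing time (a new reading comes with each control period).
- eyes.snapshot(name): name is "scene" or "top" or "wrist"; returns (picture, depth): 384x512x3 uint8, red, green, blue; 384x512 float32, m along the optical axis (not along the pixel's ray), 0 where there is no reading.
- eyes.calibration(name): a dict with "mtx" (3x3 intrinsics, pixels), "origin" and "rotation" of the camera in the world. Camera axes: x right, y down, z forward; pixel columns grow to the right and rows downward; lengths in m; the calibration is good to about 2 mm. A picture is of the moment at which its call begins: read the wrist's pose just before it. calibration takes no time and is no camera call; for the wrist camera it gives the pose at the moment of the call.
- job.job_done(): hands the job in, once; it reports no verdict.
Trained networks look in the newest picture that a camera, given by its name, has taken for a name from the list of things; names that differ only in an ending like _2 or _b are one class to them, and where a whole thing is asked for, a point or a joint stands for the part that bears it (a point fixed in the world has none). Each returns a list of dicts, best first, with "p" (0 to 1); they miss things now and then, are a little off and sometimes report something else, mostly with a low value. They report only what shows in the picture. A call takes as long as a camera call.
- nets.search_frame(camera, name): "point" ([column, row] in pixels, amid what is visible of it).
- nets.trace(camera, name): "mask" (384x512 bool, what is visible of it) and "point" ([column, row] in pixels, amid what is visible of it).
The state is a dict: "time": time; "joints": joint angles; "dq": joint speeds; "tau": joint torques, N m; "ee_pos": TCP position; "orientation": TCP orientation; "force": force on the tool from outside, world axes, zero at the start; "wrist_torque": the same for the moment, N m; "finger_gap": finger opening in m.
Only numpy, scipy, OpenCV 4.12 (cv2) and the standard library are available. Lean on these libraries where they do the work, as an engineer would, in place of code of your own. Each camera call takes 0.05 s, during which the arm holds its last target.

TASK

Set the tube jig for the next batch: with a fingertip on top of the knurled black wheel, roll it gently so that the sliding jaw closes until its black pointer stands opposite the tip of the red gauge mark, then take the finger away. Move the jaw only with the wheel: do not push the jaw or the red mark themselves, and leave the two dropper bottles and the timer where they stand.

Things in the scene. Friction and masses are not known exactly. Their poses are not given: they have to be found in the camera images.
- jig: tube-width jig fixed to the worktop: aluminium base plate 130 x 220 mm, top face 12 mm up. Origin: centre of its underside, on the worktop. x points from its front edge (white scale and red mark, robot side) to its back; y from the wheel (right end) to the fixed grey jaw (left end); z up. Two blue cheeks, 58 mm high, 78 mm long along y, flank the wheel (outer faces 50 mm apart); the jaws are 58 mm high
- wheel: black knurled wheel with four yellow ribs, 70 mm diameter, 26 mm wide, upright. Origin: its centre, at jig x = 0, y = -66 mm, 45 to 46 mm above the worktop at rest (its top at 80 to 81 mm). Its x axis is the axle, parallel to the jig's x; y and z turn with it. Wiping its top towards jig +y (to the jaws) closes the gap, towards -y opens it. Friction at the rim is 1 to 1.5 N; it stays where it is left
- axle (a point): fixed point of the jig at the middle of the wheel's axle, 46 mm above the worktop. The wheel's rim is cushioned on its hub: it gives under a finger, 1 mm per newton in any direction across the axle, up to 7 mm, and springs back when let go. A fingertip pressing its top 3 to 5 mm down turns it by friction as it wipes along
- jaw: sliding grey jaw between wheel and fixed jaw, driven by the wheel along jig +y to close, up to 32 mm; fully open at the start. It moves 7 mm per radian of the wheel: 1 mm per 5 mm of fingertip travel along the rim, so setting it takes several strokes of 20 to 40 mm, lifting the finger between. Origin: coincides with the jig's origin when fully open; the jaw block lies 19 to 40 mm along +y from it
- pointer (a point): tip of the black pointer (5 mm wide) on the sliding jaw, over the white scale at the front of the jig, 17 mm above the worktop; it moves with the jaw; axes as the jig's
- mark (a point): tip of the red gauge mark (a small red tab with a pointed tip, at the front edge of the jig beside the white scale), 17 mm above the worktop; it stands 9 to 26 mm further along jig +y than the pointer at the start. Axes as the jig's; the jaw is set when pointer and mark have the same jig y
- dropper_red: loose white dropper bottle with a red cap, 25 mm diameter, 58 mm high, standing behind the jig; origin at the centre of its underside
- dropper_blue: loose white dropper bottle with a blue cap, 25 mm diameter, 58 mm high, standing behind the jig; origin at the centre of its underside
- lab_timer: loose white and grey timer, 64 x 64 x 19 mm, lying close to the left end of the jig (a like one lies far off, beyond the big tube rack, and plays no part); origin at the centre of its underside

How it is judged:
On the way:
1. the wheel is rolled under a finger and the jaw has begun to close (more than 4 mm) (contact force between the fingers and wheel above 0.5 N and distance of pointer from where it was at the start of the episode above 0.004 m), for 0.05 s.
At the end, for the whole second after the job is handed in: the pointer stands within 3 mm of the mark along the jig's y, the jaw is at rest, both bottles and the timer stand upright within 15 mm of where they were (y of pointer in the frame of mark between -0.003 and 0.003 m and linear speed of jaw below 0.003 m/s and distance of each of dropper_red, dropper_blue, lab_timer from where it was at the start of the episode below 0.015 m and angle between each of dropper_red, dropper_blue, lab_timer's own z axis and vertical below 0.2 rad); the robot touches nothing.
It fails at once if the sliding jaw is pushed directly (contact force between any of the fingers, the arm and jaw above 1 N).
It fails at once if the red mark is shifted (distance of mark from where it was at the start of the episode above 0.0015 m).
It fails at once if the wheel is pressed harder than 25 N (contact force between the fingers and wheel above 25 N).
It fails at once if a bottle or the timer is shifted, tipped or lifted (distance of any of dropper_red, dropper_blue, lab_timer from where it was at the start of the episode above 0.015 m or angle between any of dropper_red, dropper_blue, lab_timer's own z axis and vertical above 0.4 rad).
It also fails if it takes over 64 s, if anything falls off the work surface, if the arm or the gripper's body presses on something with over 40 N, if the wrist force passes 120 N, or if a joint passes its speed limit or range.

## Working session

There is one attempt and no reset: what is moved stays moved. The work goes in short steps, Python scripts to look and compute and a tool call to move; the robot and the scene stay as the last step left them, time stands still between calls to the robot, and variables do not carry over. Pictures are saved under pics/ and viewed, and the job is handed in when it is done.

Besides the shell and the picture viewer there is one more tool, called after "Call:" as name(argument=value, ...) on one line, values as JSON. drive_tool: Moves the arm, as the interface text tells. Its arguments: {"type":"object","properties":{"targets":{"type":"array","items":{"type":"array","items":{"type":"number"}}},"squeeze":{"type":"number"}},"required":["targets"]}

```bash
mkdir -p pics; cat > h.py <<'E'
import numpy as np, cv2
from plant import ctrl, eyes, job, nets
def snap(n,f):
    p,d=eyes.snapshot(n); cv2.imwrite('pics/'+f,cv2.cvtColor(p,cv2.COLOR_RGB2BGR)); np.savez('pics/'+f+'.npz',p=p,d=d); return p,d
def ray(n,uv,cal=None):
    c=cal or eyes.calibration(n); K=np.array(c['mtx']);R=np.array(c['rotation']);o=np.array(c['origin'])
    return o,R@np.linalg.inv(K)@np.array([uv[0],uv[1],1.])
def atz(n,uv,z,cal=None):
    o,d=ray(n,uv,cal); return o+d*(z-o[2])/d[2]
def atd(n,uv,dep,cal=None):
    o,d=ray(n,uv,cal); return o+d*dep
E
python3 - <<'E'
from h import *
print(ctrl.read_state())
for n in('scene','top'):
    p,d=snap(n,n+'1.png'); c=eyes.calibration(n); print(n,c)
    for k in('jig','wheel','jaw','pointer','mark','dropper_red','dropper_blue','lab_timer'):
        for r in nets.search_frame(n,k)[:2]:
            u=r['point']; dd=d[int(u[1]),int(u[0])]; print(k,np.round(r['p'],2),np.round(u,1),np.round(atd(n,u,dd,c),3))
E
```

```text
{'time': 0.0, 'joints': array([ 1.17169406e+00,  2.63509574e-01, -4.89500865e-02,  1.25945064e+00,
        7.60961265e-06,  1.41549872e+00]), 'dq': array([-1.80623862e-03, -9.01118749e-04,  1.37071118e-03, -9.54062128e-04,
       -2.08762454e-05, -3.43408430e-04]), 'tau': array([-6.07788716e-04, -6.37606788e+01,  3.84567440e+01,  1.38059759e-02,
       -8.88978184e-05, -2.81541105e-05]), 'ee_pos': array([0.12661559, 0.50919067, 0.23082722]), 'orientation': array([ 1.21600622e-01,  9.92578953e-01, -5.34683798e-04, -1.56086811e-04]), 'force': array([ 0.0374208 ,  0.10932692, -0.28808333]), 'wrist_torque': array([-0.03020304,  0.03085873, -0.00953514]), 'finger_gap': 0.08561715518406714}
scene {'mtx': array([[492.5810048 ,   0.        , 250.97496072],
       [  0.        , 492.5810048 , 188.22186593],
       [  0.        ,   0.        ,   1.        ]]), 'origin': array([0.11014502, 0.97528779, 0.57834865]), 'rotation': array([-0.19239622,  0.83199465, -0.50558775,  0.1230838 ])}Traceback (most recent call last):
  File "<stdin>", line 7, in <module>
  File "h.py", line 11, in atd
    o,d=ray(n,uv,cal); return o+d*dep
        ~~~^^^^^^^^^^
  File "h.py", line 7, in ray
    return o,R@np.linalg.inv(K)@np.array([uv[0],uv[1],1.])
             ~^~~~~~~~~~~~~~~~~
ValueError: matmul: Input operand 1 has a mismatch in its core dimension 0, with gufunc signature (n?,k),(k,m?)->(n?,m?) (size 3 is different from 4)
```

Rotation is a quaternion.

```bash
sed -i "s/R=np.array(c\['rotation'\])/R=Ro.from_quat(c['rotation']).as_matrix()/; s/^import numpy as np, cv2/import numpy as np, cv2\nfrom scipy.spatial.transform import Rotation as Ro/" h.py
python3 - <<'E'
from h import *
for n in('scene','top'):
    p,d=snap(n,n+'1.png'); c=eyes.calibration(n); print(n,c)
    for k in('jig','wheel','jaw','pointer','mark','dropper_red','dropper_blue','lab_timer'):
        for r in nets.search_frame(n,k)[:2]:
            u=r['point']; dd=d[int(u[1]),int(u[0])]; print(k,np.round(r['p'],2),np.round(u,1),np.round(atd(n,u,dd,c),3))
E
```

```text
scene {'mtx': array([[492.5810048 ,   0.        , 250.97496072],
       [  0.        , 492.5810048 , 188.22186593],
       [  0.        ,   0.        ,   1.        ]]), 'origin': array([0.11014502, 0.97528779, 0.57834865]), 'rotation': array([-0.19239622,  0.83199465, -0.50558775,  0.1230838 ])}
jig 0.64 [279.3 208.7] [0.484 0.092 0.032]
wheel 0.55 [286.7 178.2] [0.501 0.01  0.068]
jaw 0.71 [272.7 199.3] [0.5   0.093 0.053]
pointer 0.84 [271.9 198.7] [0.502 0.092 0.054]
dropper_red 0.68 [246.3 191.9] [0.593 0.041 0.026]
dropper_blue 0.47 [232.  202.4] [0.592 0.115 0.034]
dropper_blue 0.17 [286.1 177. ] [0.503 0.01  0.071]
lab_timer 0.94 [253.9 244.8] [0.485 0.22  0.013]
top {'mtx': array([[367.4098149 ,   0.        , 253.26616512],
       [  0.        , 367.4098149 , 190.1286744 ],
       [  0.        ,   0.        ,   1.        ]]), 'origin': array([0.4101911 , 0.0867185 , 0.87874595]), 'rotation': array([ 0.71283383, -0.69645535,  0.06011196, -0.05660766])}
jig 0.94 [267.8 211.7] [0.504 0.049 0.014]
wheel 0.83 [295.1 203.6] [ 0.516 -0.008  0.079]
jaw 0.56 [255.6 205.8] [0.512 0.078 0.057]
pointer 0.95 [256.1 205.8] [0.511 0.077 0.059]
mark 0.33 [296.9 204.8] [ 0.513 -0.012  0.08 ]
dropper_blue 0.38 [200.6 213.7] [0.495 0.206 0.018]
lab_timer 0.66 [201.9 215.4] [0.491 0.203 0.016]
```

View pics/scene1.png

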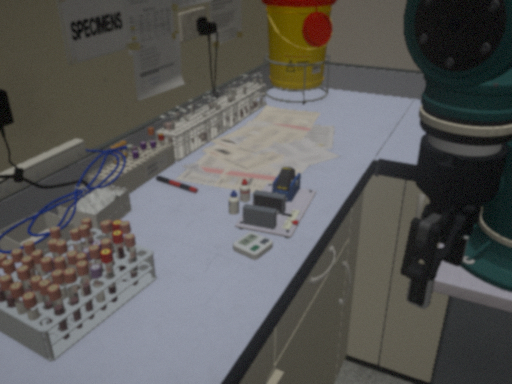

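View pics/top1.png

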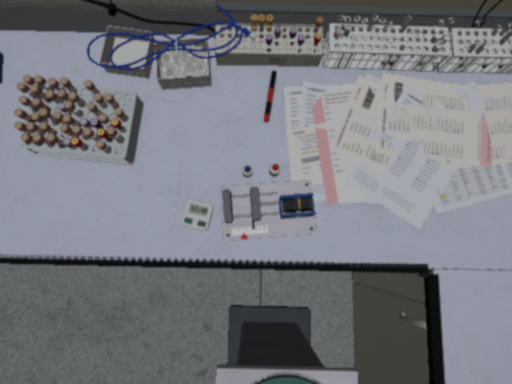

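```bash
python3 - <<'E'
from h import *
s=ctrl.read_state(); R=Ro.from_quat(s['orientation']).as_matrix(); c=eyes.calibration('wrist'); print(c['mtx'])
print(R.T@(c['origin']-s['ee_pos'])); print(R.T@Ro.from_quat(c['rotation']).as_matrix()); print(R)
for uv in [(222,186),(312,181),(226,240),(316,236)]: print(atz('top',uv,.012))
print(atz('top',(297,205),.075))
im=cv2.imread('pics/top1.png')[150:260,170:340]; cv2.imwrite('pics/topz.png',cv2.resize(im,None,fx=4.5,fy=4.5,interpolation=cv2.INTER_CUBIC))
E
```

```text
[[339.67985586   0.         258.80368993]
 [  0.         339.67985586 188.63343512]
 [  0.           0.           1.        ]]
[ 0.07147338 -0.00066042 -0.1437195 ]
[[ 6.73599984e-04 -9.59991754e-01 -2.80027459e-01]
 [ 9.99999565e-01  4.66152643e-04  8.07410096e-04]
 [-6.44571494e-04 -2.80027881e-01  9.59991651e-01]]
[[-9.70424013e-01  2.41406783e-01  2.16016855e-05]
 [ 2.41406784e-01  9.70424013e-01  2.69455459e-05]
 [-1.44579567e-05  3.13633982e-05 -9.99999999e-01]]
[0.56302283 0.15914132 0.012     ]
[ 0.58039348 -0.0566146   0.012     ]
[0.43511024 0.14509935 0.012     ]
[ 0.44923485 -0.06552767  0.012     ]
[ 0.51333943 -0.01290048  0.075     ]
```

View pics/topz.png

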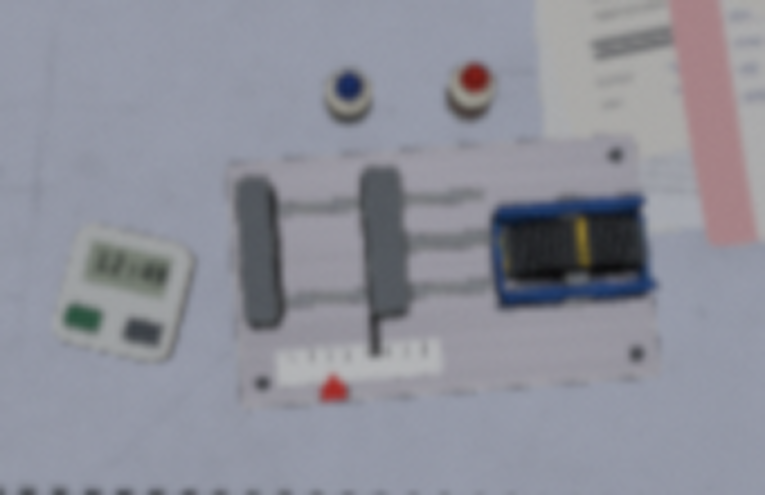

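Call:
drive_tool(targets=[[0,-3.3,-2.8,0,0,0,0],[0,-3.3,-2.8,0,0,0,0],[0,-3.3,-2.8,0,0,0,0],[0,-3.3,-2.8,0,0,0,0],[0,-3.3,-2.8,0,0,0,0],[0,-3.3,-2.8,0,0,0,0],[0,-3.3,-2.8,0,0,0,0],[0,-3.3,-2.8,0,0,0,0],[0,-3.3,-2.8,0,0,0,0],[0,-3.3,-2.8,0,0,0,0]], squeeze=20)

```text
time: 2.0
ee_pos: [0.3801, 0.1564, 0.2315]
orientation: [0.122, 0.993, 0.0, 0.0]
force: [0.3, 0.5, 0.1]
finger_gap: -0.0001
```

Call:
drive_tool(targets=[[0,0,0,0,0,0,8],[0,0,0,0,0,0,8],[0,0,0,0,0,0,8],[0,0,0,0,0,0,8],[0,0,0,0,0,0,8],[0,0,0,0,0,0,8],[0,0,0,0,0,0,8],[0,0,0,0,0,0,8],[0,0,0,0,0,0,8],[0,0,0,0,0,0,0]])

```text
time: 3.0
ee_pos: [0.3794, 0.1581, 0.2313]
orientation: [0.683, 0.731, 0.0, 0.0]
force: [0.7, -0.4, 0.7]
finger_gap: 0.0002
```

Call:
drive_tool(targets=[[0,-3.7,2.4,1.2,0,0,0],[0,-3.7,2.4,1.2,0,0,0],[0,-3.7,2.4,1.2,0,0,0],[0,-3.7,2.4,1.2,0,0,0],[0,-3.7,2.4,1.2,0,0,0],[0,0,0,0,0,0,0],[0,0,0,0,0,0,0]])

```text
time: 3.7
ee_pos: [0.5121, -0.0186, 0.1707]
orientation: [0.681, 0.732, -0.0, -0.001]
force: [0.0, 0.1, 0.6]
finger_gap: -0.0
```

```bash
python3 - <<'E'
from h import *
s=ctrl.read_state(); print(s['ee_pos'],s['force'])
c=eyes.calibration('wrist'); p,d=snap('wrist','w1.png')
np.save('pics/w1cal.npy',c,allow_pickle=True)
for k in('jig','wheel','jaw','pointer','mark'):
    for r in nets.search_frame('wrist',k)[:2]:
        u=r['point']; dd=d[int(u[1]),int(u[0])]; print(k,np.round(r['p'],2),np.round(u,1),np.round(atd('wrist',u,dd,c),3))
E
```

```text
[ 0.51208358 -0.01861587  0.17074599] [0.02511636 0.11613842 0.5549103 ]
jig 0.94 [262.6 103. ] [0.51  0.041 0.016]
wheel 0.68 [265.5 178.9] [ 0.516 -0.008  0.081]
pointer 0.85 [276.3  53.1] [0.517 0.077 0.058]
pointer 0.15 [372.6 121. ] [0.596 0.035 0.048]
mark 0.84 [181.2  13.1] [0.441 0.106 0.017]
```

View pics/w1.png

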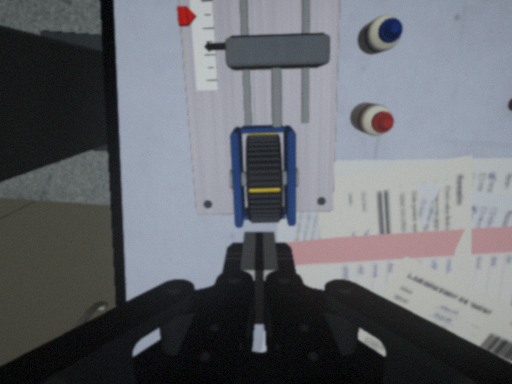

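```bash
python3 - <<'E'
from h import *
c=np.load('pics/w1cal.npy',allow_pickle=True).item(); z=np.load('pics/w1.png.npz'); p,d=z['p'],z['d']
K=c['mtx'];R=Ro.from_quat(c['rotation']).as_matrix()
v,u=np.mgrid[0:384,0:512]; ra=np.stack([(u-K[0,2])/K[0,0],(v-K[1,2])/K[1,1],np.ones_like(u)],-1)
P=(ra*d[...,None])@R.T+c['origin']
# wheel: points z>.063 in region
m=(v>125)&(v<226)&(u>225)&(u<305)&(d>0)&(P[...,2]>.064)&(P[...,2]<.09)
W=P[m]; print(len(W),W.min(0),W.max(0),np.median(W,0))
jy=np.array([-.07,.9975]);
t=W[:,:2]@jy
from scipy.optimize import least_squares
f=least_squares(lambda q:np.hypot(t-q[0],W[:,2]-q[1])-.035,[np.median(t),.045],loss='soft_l1',f_scale=.001); print('axle t,z',f.x, np.abs(f.fun).mean())
jx=np.array([.9975,.07]); s=W[:,:2]@jx; print('s',np.percentile(s,[2,50,98]))
cs=(np.percentile(s,2)+np.percentile(s,98))/2; print('axle xy',cs*jx+f.x[0]*jy)
# jaw top
m=(v>25)&(v<75)&(u>215)&(u<335)&(P[...,2]>.05)&(P[...,2]<.066)
(cx,cy),(a,b),an=cv2.minAreaRect((P[m][:,:2]*1000).astype(np.float32)); print('jaw',cx,cy,a,b,an,np.median(P[m][:,2]))
# base plate edges
for uv in[(197,214),(331,211),(181,23),(338,7)]: print(atz('wrist',uv,.012,c))
print('ptr',atz('wrist',(207,46),.017,c),'mark',atz('wrist',(196,16),.017,c))
im=cv2.imread('pics/w1.png')[0:110,160:290]; cv2.imwrite('pics/w1z.png',cv2.resize(im,None,fx=5,fy=5,interpolation=cv2.INTER_CUBIC))
E
```

```text
2759 [ 0.49974108 -0.04840045  0.06401563] [0.5302666  0.01588969 0.08371238] [ 0.51458282 -0.01075327  0.07825878]
axle t,z [-0.05242554  0.0466856 ] 0.0006530167354959034
s [0.50024849 0.51258898 0.52475978]
axle xy [ 0.51489266 -0.01641919]
jaw 517.2093505859375 79.9783706665039 74.01036071777344 21.37400245666504 5.905572891235352 0.05886693167153073
[ 0.45617998 -0.0651487   0.012     ]
[ 0.58244131 -0.05288441  0.012     ]
[0.4395211  0.09921104 0.012     ]
[0.56511382 0.12013495 0.012     ]
ptr [0.46186732 0.0828731  0.017     ] mark [0.45247119 0.10437775 0.017     ]
```

View pics/w1z.png

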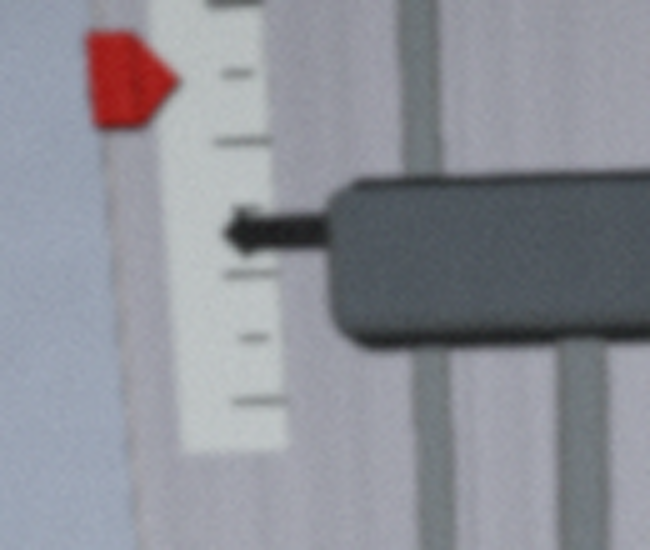

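Call:
drive_tool(targets=[[0,0,0,0,0,0,-1.7],[0,-1.3,0.3,2,0,0,0],[0,0,0,3,0,0,0],[0,0,0,2.5,0,0,0],[0,0,0,0.5,0,0,0],[0,0,0,0,0,0,0]])

```text
time: 4.6
ee_pos: [0.5161, -0.0304, 0.0913]
orientation: [0.67, 0.742, -0.0, -0.0]
force: [0.4, -0.3, 1.6]
finger_gap: 0.0001
```

```bash
python3 - <<'E'
from h import *
s=ctrl.read_state(); print(s['ee_pos'],s['force'],s['orientation'])
c=eyes.calibration('wrist'); p,d=snap('wrist','w2.png'); np.save('pics/w2cal.npy',c,allow_pickle=True)
E
```

```text
[ 0.51606868 -0.03041238  0.09129117] [ 0.40640701 -0.2975779   1.5644482 ] [ 6.70436724e-01  7.41966547e-01 -2.50530299e-04 -4.22644475e-04]
```

View pics/w2.png

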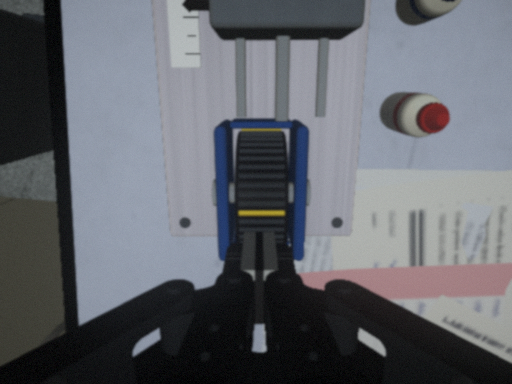

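Call:
drive_tool(targets=[[0,0,0,0.9,0,0,0],[0,0,0,0.3,0,0,0],[0,0,0,0.2,0,0,0],[0,0,0,0,0,0,0],[0,0.2,0,0,0,0,0],[0,0.4,0,0,0,0,0]])

```text
time: 5.25
ee_pos: [0.5161, -0.0248, 0.0776]
orientation: [0.671, 0.741, 0.0, 0.0]
force: [1.3, -1.9, 3.1]
finger_gap: 0.0002
```

Call:
drive_tool(targets=[[0,0.4,0,0.05,0,0,0],[0,0.4,0,0,0,0,0],[0,0.4,0,0,0,0,0],[0,0.4,0,0,0,0,0],[0,0.4,0,0.05,0,0,0],[0,0.4,0,0.05,0,0,0]])

```text
time: 5.85
ee_pos: [0.5134, -0.0004, 0.0758]
orientation: [0.671, 0.742, 0.0, 0.0]
force: [1.1, -0.1, 4.0]
finger_gap: -0.0001
```

```bash
python3 - <<'E'
from h import *
s=ctrl.read_state(); print(s['ee_pos'],s['force'],s['orientation'])
c=eyes.calibration('wrist'); p,d=snap('wrist','w3.png'); np.save('pics/w3cal.npy',c,allow_pickle=True)
E
```

```text
[ 5.13395317e-01 -3.87050612e-04  7.57920624e-02] [ 1.08862337 -0.07018197  3.98474877] [6.70826372e-01 7.41614435e-01 8.07964796e-05 2.55636651e-05]
```

View pics/w3.png

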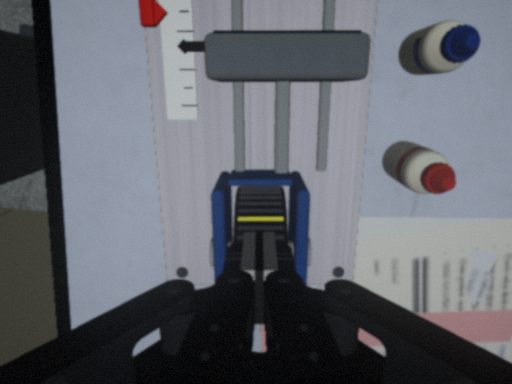

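```bash
cat >> h.py <<'E'
JY=np.array([-.101,.995])
def gap(cal,pu,mu):
    a=atz('wrist',pu,.017,cal);b=atz('wrist',mu,.017,cal); return (b-a)[:2]@JY*1000,a,b
def zoom(f,o,r,k=5):
    im=cv2.imread('pics/'+f)[r[1]:r[3],r[0]:r[2]]; cv2.imwrite('pics/'+o,cv2.resize(im,None,fx=k,fy=k,interpolation=cv2.INTER_CUBIC))
E
python3 - <<'E'
from h import *
L=lambda f:np.load(f'pics/{f}cal.npy',allow_pickle=True).item()
print(gap(L('w1'),(204.8,46.6),(196,16.4)),gap(L('w3'),(179.5,46),(167,13)))
zoom('w3.png','w3z.png',(120,0,250,100))
E
```

```text
(np.float64(22.45984113156351), array([0.46009653, 0.08228954, 0.017     ]), array([0.45247741, 0.10408884, 0.017     ])) (np.float64(16.531484820148105), array([0.45984383, 0.08853391, 0.017     ]), array([0.45254166, 0.10440724, 0.017     ]))
```

View pics/w3z.png

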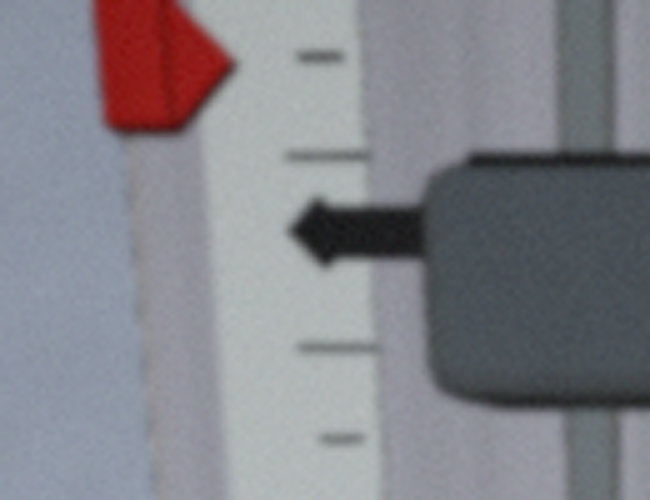

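Call:
drive_tool(targets=[[0,0,0,-1.5,0,0,0],[0,-1.5,0,0,0,0,0],[0,-1.5,0,0,0,0,0],[0,0,0,0.9,0,0,0],[0,0,0,0.3,0,0,0],[0,0,0,0.15,0,0,0],[0,0,0,0,0,0,0]])

```text
time: 6.6
ee_pos: [0.5161, -0.0306, 0.0769]
orientation: [0.671, 0.742, -0.0, -0.0]
force: [-1.5, -1.1, 2.2]
finger_gap: -0.0003
```

Call:
drive_tool(targets=[[0,0.3,0,0,0,0,0],[0,0.3,0,0,0,0,0],[0,0.4,0,0.05,0,0,0],[0,0.4,0,0,0,0,0],[0,0.4,0,0,0,0,0],[0,0.4,0,0,0,0,0],[0,0.4,0,0.05,0,0,0],[0,0.4,0,0.05,0,0,0]])

```text
time: 7.4
ee_pos: [0.5133, -0.0004, 0.0757]
orientation: [0.671, 0.742, 0.0, -0.0]
force: [-2.1, -0.6, 3.1]
finger_gap: 0.0001
```

```bash
python3 - <<'E'
from h import *
s=ctrl.read_state(); print(s['ee_pos'],s['force'],s['orientation'])
c=eyes.calibration('wrist'); p,d=snap('wrist','w4.png'); np.save('pics/w4cal.npy',c,allow_pickle=True)
zoom('w4.png','w4z.png',(120,0,250,100))
E
```

```text
[ 5.13309037e-01 -3.85839401e-04  7.57356106e-02] [-2.05072507 -0.58731857  3.1458859 ] [ 6.70863139e-01  7.41581178e-01  3.64988815e-05 -5.69396317e-05]
```

View pics/w4z.png

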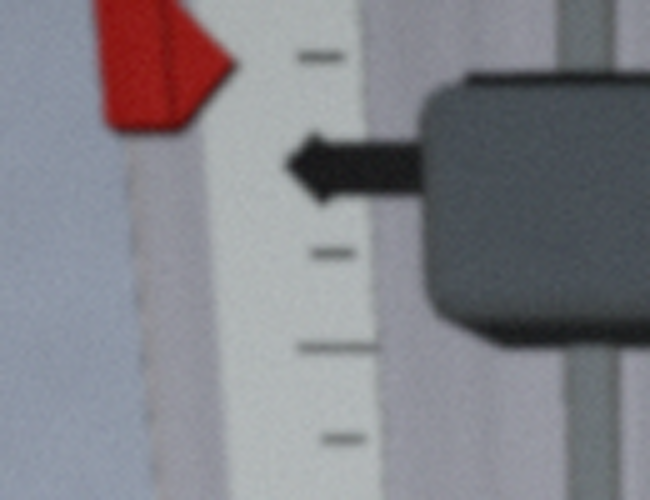

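Call:
drive_tool(targets=[[0,0,0,-1.5,0,0,0],[0,-1.5,0,0,0,0,0],[0,-1.5,0,0,0,0,0],[0,0,0,0.9,0,0,0],[0,0,0,0.3,0,0,0],[0,0,0,0.15,0,0,0],[0,0,0,0,0,0,0]])

```text
time: 8.15
ee_pos: [0.5162, -0.0306, 0.077]
orientation: [0.671, 0.742, -0.0, -0.0]
force: [-0.5, -1.4, 1.9]
finger_gap: 0.0003
```

Call:
drive_tool(targets=[[0,0.3,0,0,0,0,0],[0,0.3,0,0,0,0,0],[0,0.4,0,0.05,0,0,0],[0,0.4,0,0,0,0,0],[0,0.4,0,0,0,0,0],[0,0.4,0,0,0,0,0],[0,0.4,0,0.05,0,0,0],[0,0.4,0,0.05,0,0,0]])

```text
time: 8.95
ee_pos: [0.5133, -0.0004, 0.0757]
orientation: [0.671, 0.742, 0.0, -0.0]
force: [-2.4, -0.5, 3.3]
finger_gap: -0.0001
```

```bash
python3 - <<'E'
from h import *
s=ctrl.read_state(); print(s['ee_pos'],s['force'],s['orientation'])
c=eyes.calibration('wrist'); p,d=snap('wrist','w5.png'); np.save('pics/w5cal.npy',c,allow_pickle=True)
zoom('w5.png','w5z.png',(120,0,250,100))
E
```

```text
[ 5.13308136e-01 -3.90516261e-04  7.57484357e-02] [-2.39719988 -0.4682038   3.3353235 ] [ 6.70841735e-01  7.41600542e-01  2.44474822e-05 -3.83974208e-05]
```

View pics/w5z.png

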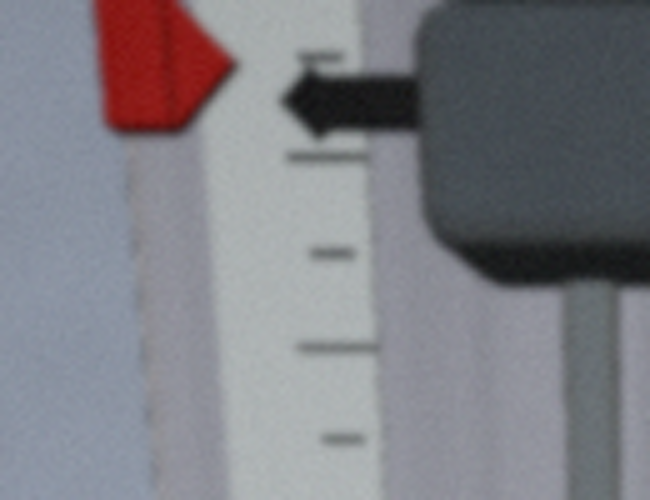

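```bash
python3 - <<'E'
from h import *
L=lambda f:np.load(f'pics/{f}cal.npy',allow_pickle=True).item()
print(gap(L('w3'),(178,46),(167.4,13)),gap(L('w4'),(177.2,33),(167.5,13)),gap(L('w5'),(176.3,20.1),(167.5,13)))
c=L('w5')
# tick direction check: scale ticks run along jig x; front-plate edge heading
for a,b in [((148.1-.0,98),(145.5,28))]:
    A=atz('wrist',a,.012,c);B=atz('wrist',b,.012,c);print((B-A)[:2]/np.linalg.norm((B-A)[:2]))
for q in [((177.3,31.6),(193.7,31.2)),((179.5,69.6),(195.7,69.6))]:
    A=atz('wrist',q[0],.013,c);B=atz('wrist',q[1],.013,c);print('tick',(B-A)[:2]/np.linalg.norm((B-A)[:2]))
E
```

```text
(np.float64(16.53125171261896), array([0.45901843, 0.08845033, 0.017     ]), array([0.45275635, 0.104429  , 0.017     ])) (np.float64(9.920340168887272), array([0.45825392, 0.09503774, 0.017     ]), array([0.45271084, 0.10444526, 0.017     ])) (np.float64(3.4884125973821445), array([0.45755026, 0.10143305, 0.017     ]), array([0.45271118, 0.10444779, 0.017     ]))
[-0.0483821  0.9988289]
tick [0.99241176 0.1229589 ]
tick [0.99492256 0.1006434 ]
```

Call:
drive_tool(targets=[[0,0,0,-1.5,0,0,0],[0,-1.3,0,0,0,0,0],[0,-1.1,0,0,0,0,0],[0,0,0,0.9,0,0,0],[0,0,0,0.3,0,0,0],[0,0,0,0.2,0,0,0],[0,0,0,0,0,0,0]])

```text
time: 9.7
ee_pos: [0.5156, -0.0246, 0.0764]
orientation: [0.671, 0.742, -0.0, -0.0]
force: [0.2, -2.0, 3.1]
finger_gap: 0.0004
```

Call:
drive_tool(targets=[[0,0.3,0,0,0,0,0],[0,0.3,0,0,0,0,0],[0,0.4,0,0,0,0,0],[0,0.4,0,0,0,0,0],[0,0.2,0,0,0,0,0],[0,0,0,0,0,0,0],[0,0,0,-1.5,0,0,0],[0,0.7,0,-1.5,0,0,0],[0,0,0,-1.5,0,0,0],[0,0,0,0,0,0,0]])

```text
time: 10.7
ee_pos: [0.5143, -0.0017, 0.1231]
orientation: [0.671, 0.742, 0.001, 0.001]
force: [0.8, -1.1, -1.2]
finger_gap: -0.0001
```

```bash
python3 - <<'E'
from h import *
s=ctrl.read_state(); print(s['ee_pos'],s['force'],s['orientation'])
c=eyes.calibration('wrist'); p,d=snap('wrist','w6.png'); np.save('pics/w6cal.npy',c,allow_pickle=True)
zoom('w6.png','w6z.png',(120,0,250,100))
E
```

```text
[ 0.51432339 -0.00173404  0.12305196] [ 0.84385528 -1.14414883 -1.21938227] [0.67076955 0.74166491 0.00075931 0.00088715]
```

View pics/w6z.png

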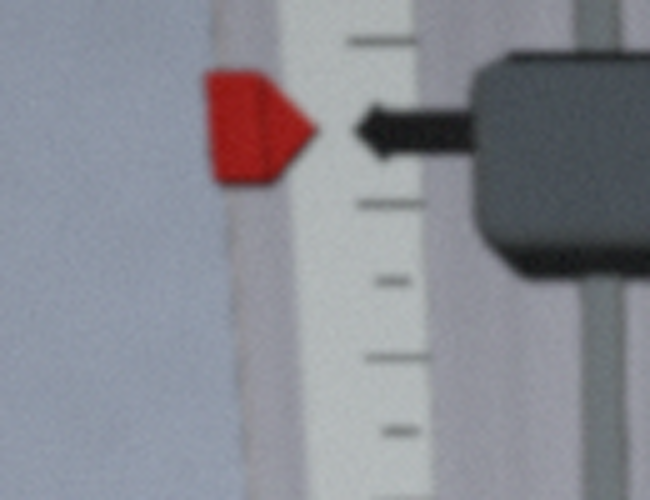

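Call:
drive_tool(targets=[[0,0,0,-2,0,0,0],[0,0,0,-2,0,0,0],[0,0,0,0,0,0,0],[0,0,0,0,0,0,0]])

```text
time: 11.15
ee_pos: [0.5134, -0.0018, 0.1609]
orientation: [0.671, 0.742, -0.0, -0.0]
force: [-0.2, -0.1, -0.2]
finger_gap: -0.0002
```

```bash
python3 - <<'E'
from h import *
c=np.load('pics/w6cal.npy',allow_pickle=True).item()
print(gap(c,(191.2,26.2),(183.6,26.1)))
snap('wrist','w7.png')
s=ctrl.read_state(); print(s['time'],s['ee_pos'],s['force'])
E
```

```text
(np.float64(0.05957729265314732), array([0.45770578, 0.10471936, 0.017     ]), array([0.45262662, 0.10426366, 0.017     ]))
11.2 [ 0.51306344 -0.00178615  0.16059363] [-0.85461142 -0.07628675  0.49731492]
```

View pics/w7.png

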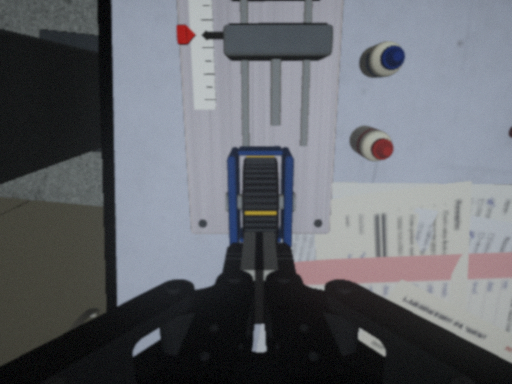

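The pointer tip (203,35) is opposite the mark tip (196,35). Both bottles stand where they were, and the finger is clear of the wheel.

```bash
python3 -c "
from plant import job; print(job.job_done())"
```

```text
the job is handed in; nothing more can be done
None
```

The jaw is set and the job is handed in. I rolled the wheel with the closed fingertips, using three strokes of about 30 mm and a last one of 16 mm, and then lifted the finger clear.

- **Gap:** it started at 22.5 mm and went to 16.5, 9.9, 3.5 and finally about 0.1 mm along the jig's y. That last figure comes from the wrist camera, with calibration good to about 2 mm. The two tips also line up directly in the picture.
- **Wheel force:** the readings I took at stops during the strokes were about 2 to 4 N.
- **Bottles and mark:** in the last wrist picture both bottles stand upright where they were. The red mark measured at the same place to within about half a millimetre throughout.
- **Timer:** it was outside the last picture, so I did not check it again. The arm crossed near it only at about 0.23 m height.
- **Time:** about 11 s of the 64 s was used, and no check disagreed.

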